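Check a shelving bearing bracket with the ball gauge

ROBOT

A 6-joint arm with a two-finger parallel gripper is mounted at the origin on the work surface. World frame = base frame: x ahead of the robot, y to its left, z up, the work surface at z = 0. Lengths are in m, angles in rad, forces in N, time in s.
With the tool pointing down it reaches from about 0.275 to 1 m from the base axis. Payload 8.4 kg.
Tool frame: the origin (TCP) lies at the very end of the fingers, on their centre line; the grasp point (between the pads) lies 19 mm behind it; z points along the fingers, y is the line along which they close (so a half turn about z gives the same grasp; the last joint's range is limited). The gripper opens to 85 mm and grips with 20 to 120 N. Pads are 22 mm wide; open, the fingers measure 114 mm over their backs; the gripper's body (76 mm by 85 mm) begins 54 mm behind the grasp point. The pads swing forward as they close: fully open they stand 13 mm farther back than shut.
Start: joints at [1.346, 0.353, 1.633, -0, 1.155, -0.002], TCP at [0.138, 0.61, 0.231] pointing down, gripper open.
Joint ranges: [-2.63, 2.63], [-0.92, 2.1], [0.06, 2.66], [-1.3, 4.44], [0, 2.69], [-3.02, 3.02]. Speed limits (rad/s): [2.22, 2.22, 2.79, 3.14, 3.14, 3.14].

INTERFACE

Orientations are given as a 3x3 rotation matrix whose columns are the frame's x, y, z axes.
In Python, from cell import robot gives the robot as it stands.
- The arm moves only by the tool move_arm, never from a script. Its arguments are lists of equal length, an entry for each row: "rot": the turn, a rotation vector about the tool's x, y, z normalised to -1 to 1, where 1 is 0.1 rad, a list of three; "linear": the shift along the tool's x, y, z normalised to -1 to 1, where 1 is 3 cm, a list of three; "gripper": the opening, from -1 (shut) to 1 (fully open). A call has 1 to 20 rows; each row shifts and turns the commanded pose from where the row before left it, along the tool's axes as they then stand; what a row does not reach is not made up. A row lasts 1/10 s, in which the tool goes at most 50 mm and 8.59 degrees, less where a joint would pass 70% of its speed; a pose out of reach is approached as far as the arm can. A call with a number of a shift or a turn outside -1 to 1 is refused whole. A call with a gripper value outside its range is refused whole. The fingers move at their own pace and stop on an object; "force" is the grip in N (left out, the last holds). Time passes only in rows, so rows that do not move let the fingers close. It gives the time, the measured TCP pose, the force, the opening and the grip force at its end, in the units of the state.
- robot.observe(): the state, without advancing time (a new reading comes with each control period).
- robot.camera(name): name is "scene" or "top" or "wrist"; returns a dict with "frame" (480x640x3 uint8, blue, green, red), "z_map" (480x640 float32, m along the optical axis (not along the pixel's ray), 0 where there is no reading), "K" (3x3 intrinsics, pixels), "dist" ([k1, k2, p1, p2, k3] as OpenCV has them; the pictures are not rectified), "R" (3x3) and "t" (3): a world point X has camera coordinates R X + t; the wrist camera has in their place "hand_eye" (4x4, takes a point from camera to tool coordinates, whose origin is the TCP and whose axes are the flange's). Camera axes: x right, y down, z forward; pixel columns grow to the right and rows downward; lengths in m; the calibration is good to about 2 mm. A picture is of the moment at which its call begins: read the wrist's pose just before it.
- robot.finish_job(): hands the job in; it is judged then, once.
The state is a dict: "t": time; "joint_pos": joint angles; "dq": joint speeds; "effort": joint torques, N m; "eef_pos": TCP position; "tcp_rot": TCP orientation; "ft_force": force on the tool from outside, world axes, zero at the start; "ft_torque": the same for the moment, N m; "finger_gap": opening from 0.0 (shut) to 1.0 (fully open); "finger_force": force on a finger pad.
Only numpy, scipy, OpenCV 4.12 (cv2) and the standard library are available. Lean on these libraries where they do the work, as an engineer would, in place of code of your own. Each camera call takes 0.05 s, during which the arm holds its last target. There are 200 camera calls.

TASK

Check the bearing bracket with the ball gauge: lift the gauge off its stand by the handle, put its spindle well down through the bracket's hole with the handle lying along the bracket's length, and pause there for a second. Then, with the spindle still in the hole, turn the gauge a quarter turn, either way, so that the handle stands across the bracket, and finish while still holding it there, level and still, its dish not resting on the bracket. Keep the ball in the middle of the dish, inside the scribed ring, all the time, and leave the other things on the bench where they are.

Things in the scene. Friction and masses are not known exactly. Their poses are not given: they have to be found in the camera images.
- gauge: Ball gauge, 0.26 to 0.44 kg: a shallow round dark steel dish, 118 mm diameter, a spindle straight down under its centre and an aluminium bridge handle over it. Origin: centre of the flat 36 mm shoulder on the underside, where the spindle begins; z up the spindle's axis, x along the handle. It starts with the shoulder resting on the stand, the spindle loose in the stand's bore.
- gauge_bar (a point): Centre of the gauge's handle, 72 mm above the gauge's origin: a straight level bar 111 mm long, 12 mm wide, 14 mm high, on a post at each end with 97 mm free between them. Grip it here, the fingers closing across the 12 mm. The ball's top lies 42 mm below this point.
- gauge_dish (a point): Centre of the dish's inside, 6 mm above the gauge's origin. The inside rises at 8 degrees out to 42 mm radius, then at 40 degrees to the rim at 56 mm radius, 24 mm above the origin. A thin ring of 20 mm radius is scribed round the centre.
- gauge_tip (a point): Centre of the spindle's lower end, 45 mm below the gauge's origin. The spindle is 10 mm in diameter, its end tapering to 6 mm over the last 4 mm.
- ball_center (a point): Centre of the loose steel ball, 24 mm diameter, 56 g, that lies in the middle of the dish and rolls freely; only the 8 degree slope keeps it there.
- stand: Black plastic tube fixed to the bench, 68 mm outer diameter, 22 mm bore, 55 mm high, holding the gauge at the start. Origin at the centre of its underside.
- bracket: Grey bearing bracket fixed to the bench: a bridge whose level top plate is 120 mm long (x) by 90 mm wide (y) and 10 mm thick, its top 100 mm above the bench, on a leg at each end, with feet spreading to 182 mm in x. Origin on the bench under the middle of the plate; x along its length.
- bracket_hole (a point): Centre of the bracket's only hole, at the plate's top face (100 mm above the bench): 14 mm diameter, right through the 10 mm plate, chamfered 2 mm. Below it is free down to the bench.
- wrench: Bystander: steel open-ended wrench lying flat; leave it alone. Origin on its underside.
- screwdriver: Bystander: screwdriver lying flat; leave it alone. Origin on its underside.
- jar: Bystander: grey grease jar with a white cap, 52 mm diameter, 55 mm high, standing between the work places; leave it alone. Origin on its underside.
- sprocket: Bystander: dark steel toothed wheel, 64 mm diameter, 22 mm high, lying flat; leave it alone. Origin on its underside.
- roller: Bystander: flanged steel track roller, 60 mm diameter, 36 mm high, standing on its face; leave it alone. Origin on its underside.
- label_frame: Bystander: black three-sided plastic label frame, 100 x 68 x 6 mm, lying flat; leave it alone. Origin on its underside.
Not all that is in view belongs to the job. Leave any brown or yellow look-alike of the gauge alone.

How it is judged:
On the way, in this order (a step that is already met when the one before it is completed fails the run):
1. the spindle is through the hole, its end at least 8 mm below the plate, the handle along the bracket (within 0.25 rad), the ball centred (horizontal distance between gauge_tip and bracket_hole below 0.006 m and z of gauge_tip in the frame of bracket_hole below -0.018 m and angle between the x axis of gauge and the x axis of bracket, either way round below 0.25 rad and horizontal distance between ball_center and gauge_dish below 0.012 m), for 0.5 s.
2. the gauge is part way round, with the spindle still in the hole (horizontal distance between gauge_tip and bracket_hole below 0.006 m and z of gauge_tip in the frame of bracket_hole below -0.018 m and angle between the x axis of gauge and the x axis of bracket, either way round above 0.5 rad and angle between the x axis of gauge and the y axis of bracket, either way round above 0.3 rad), for 0.05 s.
At the end, for the whole second after the job is handed in: The fingers hold the gauge still: spindle in the hole, its end at least 8 mm below the plate, shoulder at least 1.5 mm above the plate, handle across the bracket within 0.17 rad, level within 0.07 rad, ball within 10 mm of the centre of the dish (horizontal distance between gauge_tip and bracket_hole below 0.006 m and z of gauge_tip in the frame of bracket_hole below -0.018 m and angle between the x axis of gauge and the y axis of bracket, either way round below 0.17 rad and z of gauge in the frame of bracket_hole above 0.0015 m and angle between gauge's own z axis and vertical below 0.07 rad and horizontal distance between ball_center and gauge_dish below 0.01 m and linear speed of gauge below 0.02 m/s and z of ball_center in the frame of gauge_dish between 0.005 and 0.02 m and contact force between the fingers and gauge above 2 N); the arm keeps its last pose, push and grip.
It fails at once if the ball leaves the scribed ring (its centre more than 20 mm from the dish's centre) (horizontal distance between ball_center and gauge_dish above 0.02 m).
It fails at once if a bystander is moved more than 20 mm (distance of any of wrench, screwdriver, jar, sprocket, roller, label_frame from where it was at the start of the episode above 0.02 m).
It also fails if it takes over 56 s, if anything falls off the work surface, if the arm or the gripper's body presses on something with over 40 N, if the wrist force passes 120 N, or if a joint passes its speed limit or range.

## Working session

There is one attempt and no reset: what is moved stays moved. The work goes in short steps, Python scripts to look and compute and a tool call to move; the robot and the scene stay as the last step left them, time stands still between calls to the robot, and variables do not carry over. Pictures are saved under pics/ and viewed, at most 10 in all, crops included, and the job is handed in when it is done.

Besides the shell and the picture viewer there is one more tool, called after "Emit:" in YAML: its name, and indented under it one key for each argument. move_arm: Moves the arm, as the interface text tells. Its arguments: {"type":"object","properties":{"rot":{"type":"array"},"linear":{"type":"array"},"gripper":{"type":"array"},"force":{"type":"number"}},"required":["rot","linear","gripper"]}

```bash
ls; mkdir -p pics; cat > h.py <<'E'
import numpy as np, cv2
from cell import robot
def cam(n):
    s=robot.observe(); c=robot.camera(n)
    if n=="wrist":
        H=np.array(c["hand_eye"]); R=np.array(s["tcp_rot"]); p=np.array(s["eef_pos"])
        c["Rw"]=R@H[:3,:3]; c["o"]=R@H[:3,3]+p
    else:
        c["Rw"]=np.array(c["R"]).T; c["o"]=-c["Rw"]@np.array(c["t"])
    c["K"]=np.array(c["K"],float); c["dist"]=np.array(c["dist"],float)
    return c
def rays(c,px):
    u=cv2.undistortPoints(np.array(px,float).reshape(-1,1,2),c["K"],c["dist"]).reshape(-1,2)
    return np.c_[u,np.ones(len(u))]@c["Rw"].T
def onz(c,px,z):
    d=rays(c,px); return c["o"]+d*((z-c["o"][2])/d[:,2])[:,None]
def world(c):  # all pixels' world points from depth
    v,u=np.mgrid[0:480,0:640]; d=rays(c,np.c_[u.ravel(),v.ravel()])
    return (c["o"]+d*c["z_map"].reshape(-1,1)).reshape(480,640,3)
E
python3 - <<'E'
from h import *
s=robot.observe(); print(s)
for n in("scene","top"):
    c=cam(n); cv2.imwrite(f"pics/{n}0.png",c["frame"]); print(n,c["o"].round(3),c["Rw"].round(2).tolist(),c["K"].round(0).tolist())
E
```

```text
pics
{'t': 0.0, 'joint_pos': array([ 1.34560152e+00,  3.53665582e-01,  1.63411478e+00, -1.42145344e-05,
        1.15520580e+00, -2.45968413e-03]), 'dq': array([ 0.00074243, -0.00016901, -0.00135186,  0.00155888, -0.00076598,
        0.00057032]), 'effort': array([ 8.11595019e-04, -6.05266070e+01, -3.42067623e+01,  1.63537861e-04,
        9.59754456e-03, -1.76651815e-05]), 'eef_pos': array([0.13799753, 0.60909541, 0.23055908]), 'tcp_rot': array([[-9.75298187e-01,  2.20892187e-01, -2.98487484e-04],
       [ 2.20892388e-01,  9.75297237e-01, -1.36122046e-03],
       [-9.56894616e-06, -1.39352946e-03, -9.99999029e-01]]), 'ft_force': array([ 0.57700221, -0.37025431,  0.60442489]), 'ft_torque': array([-0.01826704,  0.05129882, -0.00349205]), 'finger_force': 0.0, 'finger_gap': 0.9979269302735672}
scene [0.924 0.674 0.764] [[-0.89, 0.29, -0.35], [0.46, 0.58, -0.68], [0.0, -0.76, -0.65]] [[474.0, 0.0, 321.0], [0.0, 474.0, 239.0], [0.0, 0.0, 1.0]]
top [0.312 0.013 1.201] [[0.0, -0.97, 0.23], [-1.0, -0.0, 0.0], [-0.0, -0.23, -0.97]] [[513.0, 0.0, 328.0], [0.0, 513.0, 240.0], [0.0, 0.0, 1.0]]
```

View pics/top0.png

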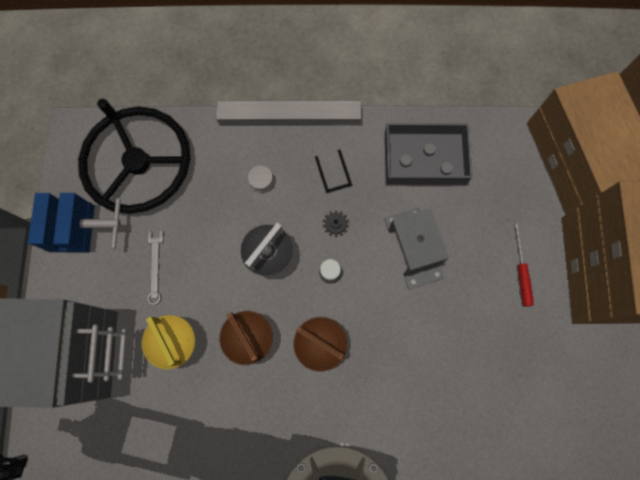

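View pics/scene0.png

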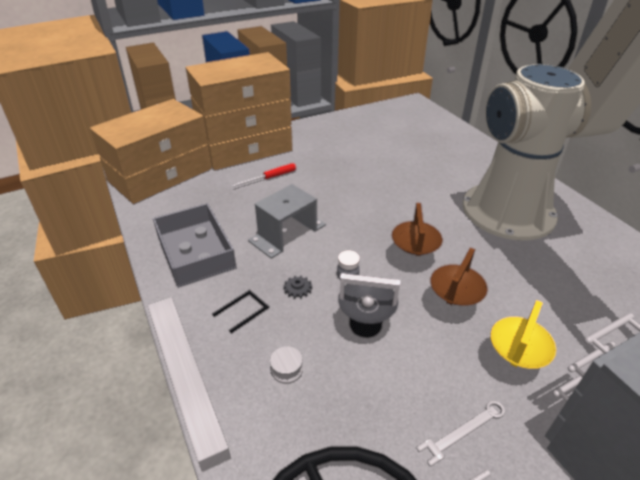

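Candidates in top view: dark dish with aluminium handle (267,250), yellow (168,343), brown (246,337), brown (320,343). The description picks the dark one at (267,250). The bracket is at (420,239). Next is a close crop plus measurement by depth.

```bash
python3 - <<'E'
from h import *
c=cam("top"); W=world(c)
f=c["frame"]; cv2.imwrite("pics/crop1.png",cv2.resize(f[190:310,220:460],None,fx=3.3,fy=3.3,interpolation=cv2.INTER_CUBIC))
print("depth",np.percentile(c["z_map"],[0,5,50]))
m=np.zeros((480,640),bool); m[200:300,220:315]=1
b=m&(W[...,2]>0.115)
P=W[b]; print("bar",b.sum(),P[:,2].max(),cv2.minAreaRect((P[:,:2]*1000).astype(np.float32)))
m[:]=0; m[195:300,380:460]=1
b=m&(W[...,2]>0.09)
P=W[b]; print("plate",b.sum(),np.median(P[:,2]),cv2.minAreaRect((P[:,:2]*1000).astype(np.float32)))
b=m&(W[...,2]>0.003)&(W[...,2]<0.03)
print("feet px",W[b].shape, cv2.minAreaRect((W[b][:,:2]*1000).astype(np.float32)))
g=cv2.cvtColor(f,cv2.COLOR_BGR2GRAY)
k=g[228:250,410:432]; y,x=np.nonzero(k<k.min()+25); hp=[x.mean()+410,y.mean()+228]; print("hole",hp,len(x),onz(c,[hp],0.1))
# bar by brightness
b=np.zeros_like(g); b[220:280,240:295]=g[220:280,240:295]; y,x=np.nonzero(b>175)
print("bright bar",len(x),cv2.minAreaRect((onz(c,np.c_[x,y],0.134)[:,:2]*1000).astype(np.float32)))
E
```

```text
depth [0.         1.01855241 1.21238494]
bar 397 1.2008606499267553 ((438.48748779296875, 114.27529907226562), (308.765869140625, 98.8768310546875), 20.98960304260254)
plate 2164 0.09935384081459975 ((489.07183837890625, -88.2208251953125), (140.73287963867188, 382.5780029296875), 40.08637619018555)
feet px (947, 3) ((573.152099609375, -201.6246337890625), (193.85694885253906, 256.1960144042969), 88.77022552490234)
hole [np.float64(420.0869565217391), np.float64(238.0)] 46 [[ 0.57101683 -0.18432599  0.1       ]]Traceback (most recent call last):
  File "<stdin>", line 17, in <module>
  File "h.py", line 16, in onz
    d=rays(c,px); return c["o"]+d*((z-c["o"][2])/d[:,2])[:,None]
  File "h.py", line 13, in rays
    u=cv2.undistortPoints(np.array(px,float).reshape(-1,1,2),c["K"],c["dist"]).reshape(-1,2)
      ~~~~~~~~~~~~~~~~~~~^^^^^^^^^^^^^^^^^^^^^^^^^^^^^^^^^^^^^^^^^^^^^^^^^^^^^
cv2.error: OpenCV(4.12.0) /io/opencv/modules/calib3d/src/undistort.dispatch.cpp:347: error: (-215:Assertion failed) CV_IS_MAT(_src) && CV_IS_MAT(_dst) && (_src->rows == 1 || _src->cols == 1) && (_dst->rows == 1 || _dst->cols == 1) && _src->cols + _src->rows - 1 == _dst->rows + _dst->cols - 1 && (CV_MAT_TYPE(_src->type) == CV_32FC2 || CV_MAT_TYPE(_src->type) == CV_64FC2) && (CV_MAT_TYPE(_dst->type) == CV_32FC2 || CV_MAT_TYPE(_dst->type) == CV_64FC2) in function 'cvUndistortPointsInternal'
```

View pics/crop1.png

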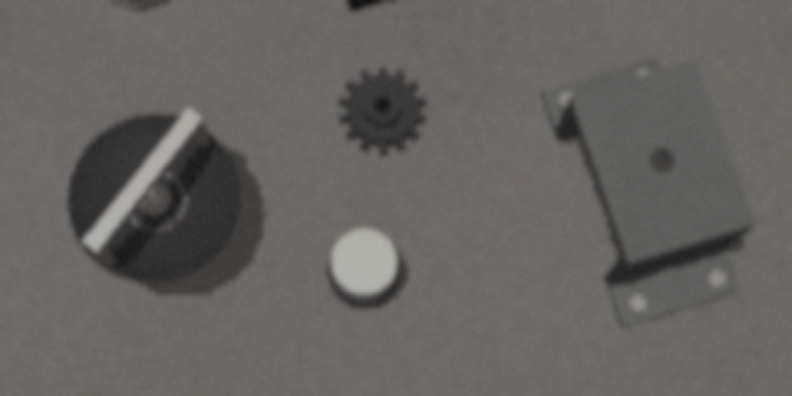

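The crop shows the dark dish with its ball under the bright bar, from (92,243) to (192,113). The bracket plate's left edge runs from (575,100) to (628,262), its hole is at (662,160), and its feet are at the top and bottom.

```bash
python3 - <<'E'
from h import *
c=cam("top"); W=world(c); ok=c["z_map"]>0.3
def box(r,lo,hi):
    m=np.zeros((480,640),np.uint8); m[r[0]:r[1],r[2]:r[3]]=1
    b=((m>0)&ok&(W[...,2]>lo)&(W[...,2]<hi)).astype(np.uint8)
    n,l,st,_=cv2.connectedComponentsWithStats(b); l=l==1+st[1:,4].argmax()
    P=W[l]; print(l.sum(),np.median(P[:,2]),cv2.minAreaRect((P[:,:2]*1000).astype(np.float32)),P.mean(0)); return P
P=box((200,300,220,315),.12,.145)
d=P[:,:2]-P[:,:2].mean(0); print("bar dir",np.linalg.svd(d,full_matrices=0)[2][0])
box((195,300,380,460),.085,.115)
f=cv2.cvtColor(c["frame"],cv2.COLOR_BGR2GRAY); b=np.zeros_like(f); b[215:275,240:290]=f[215:275,240:290]
y,x=np.nonzero(b>130); Q=onz(c,np.c_[x,y],.134)[:,:2]
print(len(x),b.max(),cv2.minAreaRect((Q*1000).astype(np.float32)),Q.mean(0),np.linalg.svd(Q-Q.mean(0),full_matrices=0)[2][0])
E
```

```text
348 0.1330383657225589 ((551.6577758789062, 158.0092315673828), (13.972539901733398, 111.26663208007812), 52.97311782836914) [0.55018432 0.15732838 0.13235377]
bar dir [-0.80175222  0.59765657]
2149 0.09924933370861 ((571.1487426757812, -185.43666076660156), (119.7705307006836, 91.33769226074219), 17.485332489013672) [ 0.5696458  -0.18472924  0.09908734]
267 175 ((550.458984375, 157.8164520263672), (11.63174819946289, 110.50189208984375), 53.680450439453125) [0.55021375 0.15802208] [-0.80440856  0.59407649]
```

```bash
python3 - <<'E'
from h import *
c=cam("top"); W=world(c); ok=c["z_map"]>0.3
a=np.array([.138,.61]);b=np.array([.551,.158]);u=(b-a)/np.linalg.norm(b-a)
r=W[...,:2]-a; s=r@u; t=abs(r@np.array([-u[1],u[0]]))
for lo in np.arange(-.1,.7,.1):
    m=ok&(s>lo)&(s<lo+.1)&(t<.1)
    if m.any(): print(round(lo,1),m.sum(),np.percentile(W[m][:,2],99.5).round(3))
w=robot.camera("wrist"); print(np.round(w["hand_eye"],3).tolist(),np.round(w["K"]).tolist())
for p in [(60,350),(60,220),(168,343)]: print(p,W[p[1],p[0]].round(3))
E
```

```text
-0.1 3496 0.005
0.0 4220 0.344
0.1 6978 0.243
0.2 4723 0.232
0.3 4067 0.126
0.4 3425 0.125
0.5 3529 0.136
0.6 3309 0.136
[[0.001, -0.949, -0.314, 0.079], [1.0, 0.001, -0.001, -0.001], [0.001, -0.314, 0.949, -0.143], [0.0, 0.0, 0.0, 1.0]] [[433.0, 0.0, 325.0], [0.0, 433.0, 241.0], [0.0, 0.0, 1.0]]
(60, 350) [0.323 0.525 0.229]
(60, 220) [0.613 0.628 0.097]
(168, 343) [0.343 0.373 0.055]
```

```bash
python3 - <<'E'
from h import *
c=cam("top"); W=world(c); ok=c["z_map"]>0.3
m=ok&(W[...,2]>.15)&(W[...,1]>.2)&(W[...,0]<.7)
for i in range(25,45,1):
    pass
g={}
for x,y,z in W[m]:
    k=(round(x/.05),round(y/.05)); g[k]=max(g.get(k,0),z)
for k in sorted(g): print(k[0]*5,k[1]*5,round(g[k]*100),end=' | ')
E
```

```text
10 55 35 | 15 55 35 | 20 50 24 | 20 55 24 | 20 60 24 | 20 65 24 | 25 45 21 | 25 50 24 | 25 55 24 | 25 60 25 | 25 65 24 | 30 45 21 | 30 50 24 | 30 55 24 | 30 60 24 | 30 65 24 | 35 45 21 | 35 50 25 | 35 55 24 | 35 60 25 | 35 65 24 | 40 50 25 | 40 55 25 | 40 60 25 | 40 65 24 |
```

Emit:
move_arm:
  rot:
    - [0, 0, 0]
    - [0, 0, 0]
    - [0, 0, 0]
    - [0, 0, 0]
    - [0, 0, 0.7]
    - [0, 0, 1]
    - [0, 0, 1]
    - [0, 0, 1]
    - [0, 0, 0.5]
    - [0, 0, 0]
  linear:
    - [0, 0, -0.7]
    - [0, 0, -1]
    - [0, 0, -1]
    - [0, 0, -1]
    - [0, 0, -0.3]
    - [0, 0, 0]
    - [0, 0, 0]
    - [0, 0, 0]
    - [0, 0, 0]
    - [0, 0, 0]
  gripper: [1, 1, 1, 1, 1, 1, 1, 1, 1, 1]
  force: 50

```text
t: 1.35
eef_pos: [0.1381, 0.6095, 0.3512]
tcp_rot: [[-0.8, 0.6, -0.0], [0.6, 0.8, -0.0], [-0.0, -0.0, -1.0]]
ft_force: [-0.6, -0.6, -0.0]
finger_gap: 1.001
finger_force: 0.0
```

Emit:
move_arm:
  rot:
    - [0, 0, 0]
    - [0, 0, 0]
    - [0, 0, 0]
    - [0, 0, 0]
    - [0, 0, 0]
    - [0, 0, 0]
    - [0, 0, 0]
    - [0, 0, 0]
    - [0, 0, 0]
    - [0, 0, 0]
    - [0, 0, 0]
    - [0, 0, 0]
    - [0, 0, 0]
    - [0, 0, 0]
    - [0, 0, 0]
    - [0, 0, 0]
    - [0, 0, 0]
    - [0, 0, 0]
    - [0, 0, 0]
    - [0, 0, 0]
  linear:
    - [-1, -0.19, 0]
    - [-1, -0.19, 0]
    - [-1, -0.19, 0]
    - [-1, -0.19, 0]
    - [-1, -0.19, 0]
    - [-1, -0.19, 0]
    - [-1, -0.19, 0]
    - [-1, -0.19, 0]
    - [-1, -0.19, 0]
    - [-1, -0.19, 0]
    - [-1, -0.19, 0]
    - [-1, -0.19, 0]
    - [-1, -0.19, 0]
    - [-1, -0.19, 0]
    - [-1, -0.19, 0]
    - [-1, -0.19, 0]
    - [-1, -0.19, 0]
    - [-1, -0.19, 0]
    - [-1, -0.19, 0]
    - [-1, -0.19, 0]
  gripper: [1, 1, 1, 1, 1, 1, 1, 1, 1, 1, 1, 1, 1, 1, 1, 1, 1, 1, 1, 1]

```text
t: 3.35
eef_pos: [0.5508, 0.1576, 0.3513]
tcp_rot: [[-0.802, 0.598, 0.0], [0.598, 0.802, 0.0], [-0.0, 0.0, -1.0]]
ft_force: [0.2, 0.8, -0.8]
finger_gap: 1.001
finger_force: 0.0
```

Emit:
move_arm:
  rot:
    - [0, 0, 0]
    - [0, 0, 0]
    - [0, 0, 0]
    - [0, 0, 0]
    - [0, 0, 0]
    - [0, 0, 0]
  linear:
    - [0, 0, 1]
    - [0, 0, 1]
    - [0, 0, 1]
    - [0, 0, 0.7]
    - [0, 0, 0]
    - [0, 0, 0]
  gripper: [1, 1, 1, 1, 1, 1]

```text
t: 3.95
eef_pos: [0.5502, 0.1587, 0.2408]
tcp_rot: [[-0.801, 0.599, -0.0], [0.599, 0.801, -0.0], [0.0, -0.0, -1.0]]
ft_force: [-0.3, -0.4, 0.6]
finger_gap: 1.002
finger_force: 0.0
```

```bash
python3 - <<'E'
from h import *
print(robot.observe()["tcp_rot"][:, :2].round(4).tolist())
c=cam("wrist"); W=world(c); ok=c["z_map"]>0.05
cv2.imwrite("pics/w1.png",c["frame"])
m=(ok&(W[...,2]>.118)&(W[...,2]<.15)&(np.hypot(W[...,0]-.551,W[...,1]-.158)<.08))
P=W[m]; print(m.sum(),np.percentile(P[:,2],[5,50,95]),cv2.minAreaRect((P[:,:2]*1000).astype(np.float32)))
E
```

```text
[[-0.801, 0.5987], [0.5987, 0.801], [0.0, -0.0]]
3508 [0.13344876 0.13467076 0.13572431] ((552.946044921875, 157.87879943847656), (11.935354232788086, 111.5768051147461), 53.37876510620117)
```

View pics/w1.png

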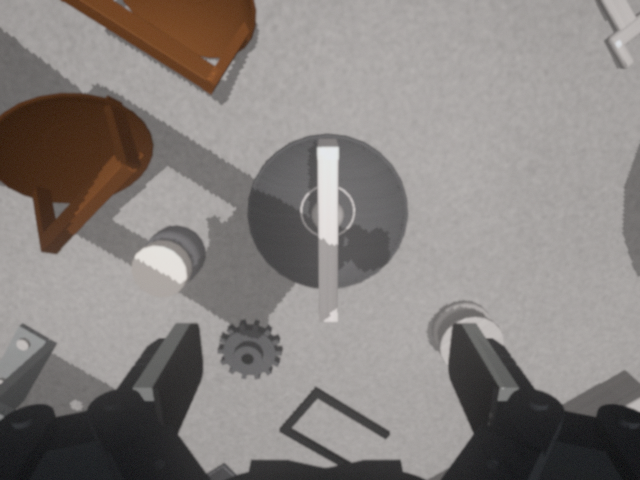

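The wrist view shows the dark gauge's bar upright at col 329, midway between the fingers (inner faces at cols ~203 and 450), with the ball inside the ring at (327,212). I'll descend and grip.

Emit:
move_arm:
  rot:
    - [0, 0, 0]
    - [0, 0, 0]
    - [0, 0, 0]
    - [0, 0, 0]
    - [0, 0, 0]
    - [0, 0, 0]
    - [0, 0, 0]
    - [0, 0, 0]
    - [0, 0, 0]
  linear:
    - [-0.09, 0.03, 0.6]
    - [0, 0, 0.8]
    - [0, 0, 0.8]
    - [0, 0, 0.8]
    - [0, 0, 0.6]
    - [0, 0, 0.5]
    - [0, 0, 0.3]
    - [0, 0, 0]
    - [0, 0, 0]
  gripper: [1, 1, 1, 1, 1, 1, 1, 1, 1]
  force: 40

```text
t: 4.9
eef_pos: [0.5533, 0.1579, 0.1091]
tcp_rot: [[-0.8, 0.599, 0.001], [0.599, 0.8, 0.0], [-0.001, 0.001, -1.0]]
ft_force: [-0.6, 0.3, 0.5]
finger_gap: 1.002
finger_force: 0.0
```

Emit:
move_arm:
  rot:
    - [0, 0, 0]
    - [0, 0, 0]
    - [0, 0, 0]
    - [0, 0, 0]
    - [0, 0, 0]
    - [0, 0, 0]
    - [0, 0, 0]
    - [0, 0, 0]
    - [0, 0, 0]
    - [0, 0, 0]
    - [0, 0, 0]
    - [0, 0, 0]
  linear:
    - [0, 0, 0]
    - [0, 0, 0]
    - [0, 0, 0]
    - [0, 0, 0]
    - [0, 0, 0]
    - [0, 0, 0]
    - [0, 0, 0]
    - [0, 0, 0]
    - [0, 0, 0]
    - [0, 0, 0]
    - [0, 0, 0]
    - [0, 0, 0]
  gripper: [0.4, 0.1, -0.2, -0.4, -0.55, -0.65, -0.75, -0.85, -1, -1, -1, -1]

```text
t: 6.1
eef_pos: [0.5529, 0.1578, 0.1084]
tcp_rot: [[-0.8, 0.599, 0.0], [0.599, 0.8, 0.0], [-0.0, 0.0, -1.0]]
ft_force: [0.4, 1.6, 0.9]
finger_gap: 0.134
finger_force: 39.8
```

Emit:
move_arm:
  rot:
    - [0, 0, 0]
    - [0, 0, 0]
    - [0, 0, 0]
    - [0, 0, 0]
    - [0, 0, 0]
    - [0, 0, 0]
    - [0, 0, 0]
    - [0, 0, 0]
    - [0, 0, 0]
    - [0, 0, 0]
    - [0, 0, 0]
    - [0, 0, 0]
    - [0, 0, 0]
    - [0, 0, 0]
    - [0, 0, 0]
    - [0, 0, 0]
  linear:
    - [0, 0, -0.08]
    - [0, 0, -0.16]
    - [0, 0, -0.24]
    - [0, 0, -0.32]
    - [0, 0, -0.4]
    - [0, 0, -0.4]
    - [0, 0, -0.4]
    - [0, 0, -0.4]
    - [0, 0, -0.4]
    - [0, 0, -0.4]
    - [0, 0, -0.32]
    - [0, 0, -0.24]
    - [0, 0, -0.16]
    - [0, 0, -0.08]
    - [0, 0, 0]
    - [0, 0, 0]
  gripper: [-1, -1, -1, -1, -1, -1, -1, -1, -1, -1, -1, -1, -1, -1, -1, -1]

```text
t: 7.7
eef_pos: [0.5525, 0.1577, 0.2278]
tcp_rot: [[-0.8, 0.599, -0.001], [0.599, 0.8, -0.0], [0.0, -0.001, -1.0]]
ft_force: [-0.3, -0.2, -4.4]
finger_gap: 0.132
finger_force: 39.1
```

```bash
python3 - <<'E'
from h import *
s=robot.observe();print(s["eef_pos"],s["ft_force"],s["joint_pos"].round(3))
c=cam("wrist"); W=world(c); ok=c["z_map"]>0.05
cv2.imwrite("pics/w2.png",c["frame"])
T=np.array(s["tcp_rot"]);L=(W-s["eef_pos"])@T
m=ok&(L[...,2]<-.005)&(L[...,2]>-.04)&(abs(L[...,0])<.07)&(abs(L[...,1])<.012)
P=L[m];print(m.sum(),P.min(0),P.max(0),cv2.minAreaRect((P[:,:2]*1000).astype(np.float32)))
top=P[P[:,2]<np.percentile(P[:,2],50)+.006]; print("pitch",np.polyfit(P[:,0],P[:,2],1))
for z in (.01,.15): pass
# dish rim: fit plane
m=ok&(L[...,2]>.025)&(L[...,2]<.055)&(np.hypot(L[...,0],L[...,1])<.063)&(np.hypot(L[...,0],L[...,1])>.052)
P=L[m]; r,_,_,_=np.linalg.lstsq(np.c_[P[:,:2],np.ones(len(P))],P[:,2],rcond=None);print("rim",len(P),r)
E
```

```text
[0.55249889 0.15768753 0.22784524] [-0.33512432 -0.2348923  -4.37060352] [ 0.275  0.279  1.747 -0.     1.117 -0.653]
14264 [-0.04279545 -0.01199184 -0.0399712 ] [ 0.0559271   0.01193366 -0.00501001] ((6.801586151123047, 0.21402359008789062), (23.829435348510742, 98.7468032836914), 83.20585632324219)
pitch [ 0.03721457 -0.02694865]
rim 9433 [-0.00356631 -0.00493464  0.03008682]
```

View pics/w2.png

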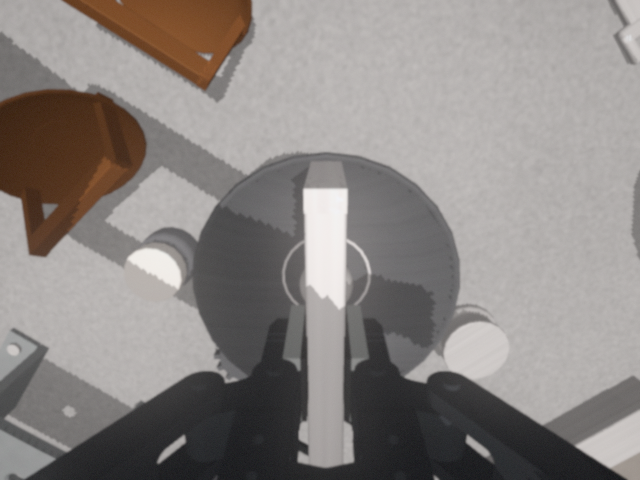

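The wrist view shows the gauge lifted and level (rim tilt ~0.005), with the ball inside the ring near (327,285). Next I turn the handle to the bracket's direction, then carry it to a spot where the hole shows beyond the dish.

Emit:
move_arm:
  rot:
    - [0, 0, -0.2]
    - [0, 0, -0.4]
    - [0, 0, -0.6]
    - [0, 0, -0.8]
    - [0, 0, -0.8]
    - [0, 0, -0.8]
    - [0, 0, -0.8]
    - [0, 0, -0.8]
    - [0, 0, -0.8]
    - [0, 0, -0.8]
    - [0, 0, -0.8]
    - [0, 0, -0.66]
    - [0, 0, -0.6]
    - [0, 0, -0.4]
    - [0, 0, -0.2]
    - [0, 0, 0]
    - [0, 0, 0]
    - [0, 0, 0]
  linear:
    - [0, 0, 0]
    - [0, 0, 0]
    - [0, 0, 0]
    - [0, 0, 0]
    - [0, 0, 0]
    - [0, 0, 0]
    - [0, 0, 0]
    - [0, 0, 0]
    - [0, 0, 0]
    - [0, 0, 0]
    - [0, 0, 0]
    - [0, 0, 0]
    - [0, 0, 0]
    - [0, 0, 0]
    - [0, 0, 0]
    - [0, 0, 0]
    - [0, 0, 0]
    - [0, 0, 0]
  gripper: [-1, -1, -1, -1, -1, -1, -1, -1, -1, -1, -1, -1, -1, -1, -1, -1, -1, -1]

```text
t: 9.55
eef_pos: [0.5527, 0.1577, 0.2282]
tcp_rot: [[-0.955, -0.298, -0.0], [-0.298, 0.955, -0.0], [0.0, -0.0, -1.0]]
ft_force: [-0.1, -0.3, -4.1]
finger_gap: 0.135
finger_force: 39.1
```

Emit:
move_arm:
  rot:
    - [0, 0, 0]
    - [0, 0, 0]
    - [0, 0, 0]
    - [0, 0, 0]
    - [0, 0, 0]
    - [0, 0, 0]
    - [0, 0, 0]
    - [0, 0, 0]
    - [0, 0, 0]
    - [0, 0, 0]
    - [0, 0, 0]
    - [0, 0, 0]
    - [0, 0, 0]
    - [0, 0, 0]
    - [0, 0, 0]
    - [0, 0, 0]
    - [0, 0, 0]
    - [0, 0, 0]
    - [0, 0, 0]
    - [0, 0, 0]
  linear:
    - [0, -0.12, 0]
    - [0, -0.24, 0]
    - [-0.03, -0.36, 0]
    - [-0.03, -0.48, 0]
    - [-0.03, -0.6, 0]
    - [-0.03, -0.72, 0]
    - [-0.03, -0.76, 0]
    - [-0.03, -0.76, 0]
    - [-0.03, -0.76, 0]
    - [-0.03, -0.76, 0]
    - [-0.03, -0.76, 0]
    - [-0.03, -0.76, 0]
    - [-0.03, -0.76, 0]
    - [-0.03, -0.76, 0]
    - [-0.03, -0.72, 0]
    - [-0.03, -0.6, 0]
    - [-0.03, -0.48, 0]
    - [-0.03, -0.36, 0]
    - [0, -0.24, 0]
    - [0, -0.12, 0]
  gripper: [-1, -1, -1, -1, -1, -1, -1, -1, -1, -1, -1, -1, -1, -1, -1, -1, -1, -1, -1, -1]

```text
t: 11.55
eef_pos: [0.6662, -0.1567, 0.2282]
tcp_rot: [[-0.954, -0.298, -0.0], [-0.298, 0.954, 0.0], [0.0, 0.0, -1.0]]
ft_force: [0.2, 0.2, -4.7]
finger_gap: 0.135
finger_force: 39.1
```

Emit:
move_arm:
  rot:
    - [0, 0, 0]
    - [0, 0, 0]
    - [0, 0, 0]
    - [0, 0, 0]
  linear:
    - [0, 0, 0]
    - [0, 0, 0]
    - [0, 0, 0]
    - [0, 0, 0]
  gripper: [-1, -1, -1, -1]

```text
t: 11.95
eef_pos: [0.666, -0.1558, 0.2284]
tcp_rot: [[-0.954, -0.299, 0.0], [-0.299, 0.954, 0.0], [-0.0, 0.0, -1.0]]
ft_force: [0.0, -0.5, -4.7]
finger_gap: 0.133
finger_force: 39.1
```

```bash
python3 - <<'E'
from h import *
s=robot.observe();print(s["eef_pos"],s["tcp_rot"].round(4).tolist(),s["joint_pos"].round(3))
c=cam("wrist"); W=world(c); ok=c["z_map"]>0.05
f=c["frame"]; cv2.imwrite("pics/w3.png",f)
m=ok&(W[...,2]>.09)&(W[...,2]<.11); print("plate",m.sum(),np.median(W[m][:,2]))
g=cv2.cvtColor(f,cv2.COLOR_BGR2GRAY)
# hole: dark/low points surrounded by plate near expectation
d=np.hypot(W[...,0]-.571,W[...,1]+.185)
v,u=np.mgrid[0:480,0:640]; Z=onz(c,np.c_[u.ravel(),v.ravel()],.1).reshape(480,640,3)
r=np.hypot(Z[...,0]-.571,Z[...,1]+.185)<.015
h=r&ok&(W[...,2]<.085); y,x=np.nonzero(h); print("hole depth",len(x),Z[h].mean(0), np.c_[x,y].mean(0))
k=r&(g<np.median(g[r])-25); y,x=np.nonzero(k); print("hole dark",len(x),g[r].min(),np.median(g[r]),Z[k].mean(0))
(ex)=cv2.fitEllipse(cv2.convexHull(np.c_[x,y].astype(np.int32))) if len(x)>5 else None; print(ex, onz(c,[ex[0]],.1))
E
```

```text
[ 0.66602069 -0.15583741  0.22839813] [[-0.9542, -0.2991, 0.0001], [-0.2991, 0.9542, 0.0001], [-0.0001, 0.0001, -1.0]] [-0.232  0.447  1.499  0.     1.196 -2.107]
plate 23678 0.10058660215032733
hole depth 438 [ 0.57417802 -0.18492558  0.1       ] [327.66438356  69.956621  ]
hole dark 814 122 169.0 [ 0.57295002 -0.18006142  0.1       ]
((335.9089660644531, 68.68098449707031), (35.78058624267578, 45.69853591918945), 31.573862075805664) [[ 0.57204091 -0.1805253   0.1       ]]
```

View pics/w3.png

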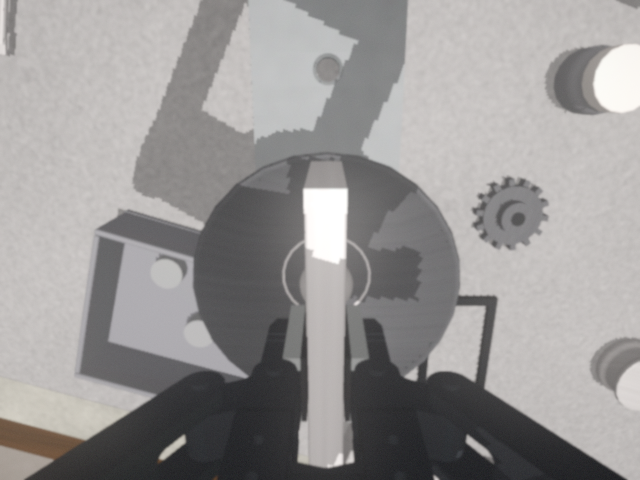

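The wrist view shows the hole at about (328,68), half in shadow, and the ring centred at about (326,276) with the ball inside it. I'll refine the hole and the gauge axis in the same camera.

```bash
python3 - <<'E'
from h import *
from scipy.optimize import least_squares
s=robot.observe(); c=cam("wrist"); W=world(c); ok=c["z_map"]>0.05
T=np.array(s["tcp_rot"]);p=np.array(s["eef_pos"])
g=cv2.cvtColor(c["frame"],cv2.COLOR_BGR2GRAY)
k=cv2.resize(g[40:100,298:358],None,fx=6,fy=6,interpolation=cv2.INTER_CUBIC)
for a in (30,20,14):
    q=cv2.HoughCircles(k,cv2.HOUGH_GRADIENT,1.5,200,param1=60,param2=a,minRadius=50,maxRadius=110)
    if q is not None:
        q=q[0,0]; px=[298-.417+q[0]/6,40-.417+q[1]/6]; w=onz(c,[px],.1)[0]; print("hole",px,q[2]/6,w,"tool",(w-p)@T)
L=(W-p)@T
m=(ok&(L[...,2]>.02)&(L[...,2]<.06)&(np.hypot(L[...,0],L[...,1])<.075)).astype(np.uint8)
cs=max(cv2.findContours(m,cv2.RETR_EXTERNAL,cv2.CHAIN_APPROX_NONE)[0],key=cv2.contourArea).reshape(-1,2)
d=rays(c,cs)@T; o=(c["o"]-p)@T; P=(o+d*((.0295-o[2])/d[:,2])[:,None])
P=P[(P[:,0]>-.02)]
r=least_squares(lambda v:np.hypot(P[:,0]-v[0],P[:,1]-v[1])-v[2],[0,0,.059],loss="soft_l1",f_scale=.0005).x
print("rim",len(P),r)
E
```

```text
rim 894 [ 0.01805835 -0.01241042  0.0399526 ]
```

```bash
python3 - <<'E'
from h import *
s=robot.observe(); c=cam("wrist"); T=np.array(s["tcp_rot"]);p=np.array(s["eef_pos"])
o=(c["o"]-p)@T
def tz(px,z): d=rays(c,px)@T; return o+d*((z-o[2])/d[:,2])[:,None]
print("rim",tz([(194,268),(459,268),(326,152)],.0295).round(4).tolist())
print("ring",tz([(282,275),(371,275)],.0447).round(4).tolist())
g=cv2.GaussianBlur(cv2.cvtColor(c["frame"],cv2.COLOR_BGR2GRAY),(3,3),0).astype(int)
# radial edges of hole: strongest gradient along rays from (328,68)
E=[]
for a in np.arange(0,2*np.pi,np.pi/18):
    R=np.arange(9,19,.5); x=328+R*np.cos(a); y=68.5+R*np.sin(a)
    v=cv2.remap(g.astype(np.float32),x.astype(np.float32)[None],y.astype(np.float32)[None],1)[0]
    i=np.gradient(v).argmax(); E.append((x[i],y[i],R[i],np.gradient(v)[i]))
E=np.array(E); k=E[E[:,3]>3]; e=cv2.fitEllipse(k[:,:2].astype(np.float32)); print(len(k),np.median(k[:,2]),e)
w=onz(c,[e[0],(328,68.5)],.1); print(w,(w-p)@T)
E
```

```text
rim [[0.0108, -0.0581, 0.0295], [0.011, 0.056, 0.0295], [0.0601, -0.0013, 0.0295]]
ring [[0.0013, -0.0218, 0.0447], [0.0014, 0.0199, 0.0447]]
27 15.5 ((327.3970642089844, 68.74080657958984), (29.465511322021484, 31.585933685302734), 11.484025955200195)
[[ 0.57358551 -0.18545401  0.1       ]
 [ 0.57335247 -0.18515656  0.1       ]] [[ 9.70289524e-02 -4.57027862e-04  1.28347124e-01]
 [ 9.71623981e-02 -1.03508038e-04  1.28347117e-01]]
```

Emit:
move_arm:
  rot:
    - [0, 0, 0]
    - [0, 0, 0]
    - [0, 0, 0]
    - [0, 0, 0]
    - [0, 0, 0]
    - [0, 0, 0]
    - [0, 0, 0]
    - [0, 0, 0]
    - [0, 0, 0]
    - [0, 0, 0]
    - [0, 0, 0]
    - [0, 0, 0]
    - [0, 0, 0]
    - [0, 0, 0]
    - [0, 0, 0]
  linear:
    - [0.1, 0, 0]
    - [0.2, 0, 0]
    - [0.3, 0, 0]
    - [0.4, 0.01, 0]
    - [0.41, 0.01, 0]
    - [0.41, 0, 0]
    - [0.4, 0, 0]
    - [0.4, 0, 0]
    - [0.3, 0, 0]
    - [0.2, 0, 0]
    - [0.1, 0, 0]
    - [0, 0, 0]
    - [0, 0, 0]
    - [0, 0, 0]
    - [0, 0, 0]
  gripper: [-1, -1, -1, -1, -1, -1, -1, -1, -1, -1, -1, -1, -1, -1, -1]

```text
t: 13.6
eef_pos: [0.574, -0.1845, 0.2282]
tcp_rot: [[-0.954, -0.299, 0.0], [-0.299, 0.954, 0.0], [-0.0, 0.0, -1.0]]
ft_force: [0.2, -0.5, -4.8]
finger_gap: 0.132
finger_force: 39.1
```

```bash
python3 - <<'E'
from h import *
s=robot.observe();p=np.array([.66602069,-.15583741,.2284]);T=np.array(s["tcp_rot"])
print(s["eef_pos"],(s["eef_pos"]-p)@T,T.round(4).tolist(),s["ft_force"])
cv2.imwrite("pics/s4.png",cv2.resize(cam("scene")["frame"][150:270,220:380],None,fx=4,fy=4,interpolation=cv2.INTER_CUBIC))
E
```

```text
[ 0.57397942 -0.18447647  0.22820803] [0.09639379 0.00017158 0.00018707] [[-0.9543, -0.2988, 0.0], [-0.2988, 0.9543, 0.0], [-0.0001, 0.0, -1.0]] [ 0.19857944 -0.45860041 -4.83378184]
```

View pics/s4.png

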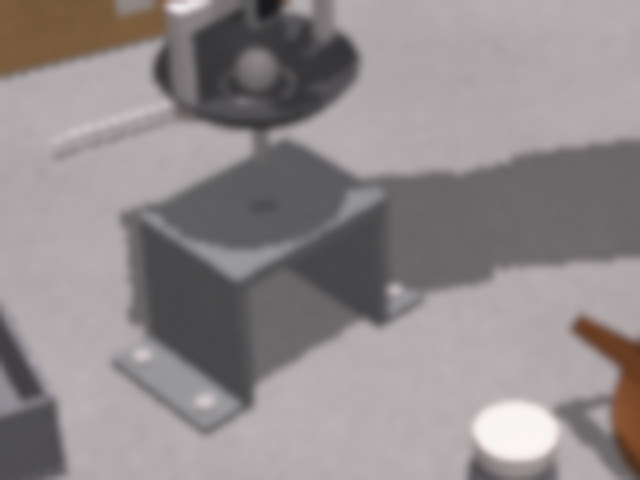

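The scene crop shows the ball in the dish centre at (257,70), and the spindle tip at (262,155) straight above the hole at (263,207). I'll lower slowly to the chamfer and check the force.

Emit:
move_arm:
  rot:
    - [0, 0, 0]
    - [0, 0, 0]
    - [0, 0, 0]
    - [0, 0, 0]
    - [0, 0, 0]
    - [0, 0, 0]
    - [0, 0, 0]
    - [0, 0, 0]
    - [0, 0, 0]
    - [0, 0, 0]
    - [0, 0, 0]
    - [0, 0, 0]
  linear:
    - [0, 0, 0.1]
    - [0, 0, 0.2]
    - [0, 0, 0.2]
    - [0, 0.01, 0.2]
    - [0, 0, 0.13]
    - [0, 0, 0.1]
    - [0, 0, 0.08]
    - [0, 0, 0.08]
    - [0, 0, 0.06]
    - [0, 0, 0]
    - [0, 0, 0]
    - [0, 0, 0]
  gripper: [-1, -1, -1, -1, -1, -1, -1, -1, -1, -1, -1, -1]

```text
t: 14.85
eef_pos: [0.5737, -0.1843, 0.194]
tcp_rot: [[-0.954, -0.299, 0.0], [-0.299, 0.954, -0.0], [-0.0, -0.0, -1.0]]
ft_force: [0.0, -0.1, -5.2]
finger_gap: 0.131
finger_force: 39.1
```

Emit:
move_arm:
  rot:
    - [0, 0, 0]
    - [0, 0, 0]
    - [0, 0, 0]
    - [0, 0, 0]
    - [0, 0, 0]
    - [0, 0, 0]
  linear:
    - [0, 0, 0.05]
    - [0, 0, 0.08]
    - [0, 0, 0.08]
    - [0, 0, 0.05]
    - [0, 0, 0]
    - [0, 0, 0]
  gripper: [-1, -1, -1, -1, -1, -1]

```text
t: 15.45
eef_pos: [0.5736, -0.1843, 0.1859]
tcp_rot: [[-0.954, -0.299, -0.0], [-0.299, 0.954, 0.0], [0.0, 0.0, -1.0]]
ft_force: [0.1, -0.4, -3.4]
finger_gap: 0.135
finger_force: 39.1
```

Emit:
move_arm:
  rot:
    - [0, 0, 0]
    - [0, 0, 0]
    - [0, 0, 0]
    - [0, 0, 0]
    - [0, 0, 0]
    - [0, 0, 0]
    - [0, 0, 0]
    - [0, 0, 0]
    - [0, 0, 0]
    - [0, 0, 0]
    - [0, 0, 0]
    - [0, 0, 0]
    - [0, 0, 0]
    - [0, 0, 0]
    - [0, 0, 0]
    - [0, 0, 0]
    - [0, 0, 0]
    - [0, 0, 0]
    - [0, 0, 0]
    - [0, 0, 0]
  linear:
    - [0, 0, 0.05]
    - [0, 0, 0.1]
    - [0, 0, 0.12]
    - [0, 0, 0.12]
    - [0, 0, 0.1]
    - [0, 0, 0.06]
    - [0, 0, 0.03]
    - [0, 0, 0]
    - [0, 0, 0]
    - [0, 0, 0]
    - [0, 0, 0]
    - [0, 0, 0]
    - [0, 0, 0]
    - [0, 0, 0]
    - [0, 0, 0]
    - [0, 0, 0]
    - [0, 0, 0]
    - [0, 0, 0]
    - [0, 0, 0]
    - [0, 0, 0]
  gripper: [-1, -1, -1, -1, -1, -1, -1, -1, -1, -1, -1, -1, -1, -1, -1, -1, -1, -1, -1, -1]

```text
t: 17.45
eef_pos: [0.5736, -0.1843, 0.1686]
tcp_rot: [[-0.954, -0.299, -0.0], [-0.299, 0.954, -0.0], [0.0, 0.0, -1.0]]
ft_force: [0.2, 0.2, -4.4]
finger_gap: 0.13
finger_force: 39.1
```

```bash
python3 - <<'E'
from h import *
s=robot.observe();print(s["eef_pos"],s["ft_force"],s["ft_torque"],s["joint_pos"].round(3))
a=cam("scene")["frame"][130:250,220:380];b=cam("wrist")["frame"][130:340,180:470]
a=cv2.resize(a,(400,300),interpolation=2);b=cv2.resize(b,(400,300),interpolation=2)
cv2.imwrite("pics/s5.png",np.hstack([a,b]))
E
```

```text
[ 0.57359601 -0.18432711  0.16856701] [ 0.22620815  0.20091384 -4.4017948 ] [-0.05251276 -0.05394274 -0.05784095] [-0.313  0.384  1.74  -0.     1.018 -2.187]
```

View pics/s5.png

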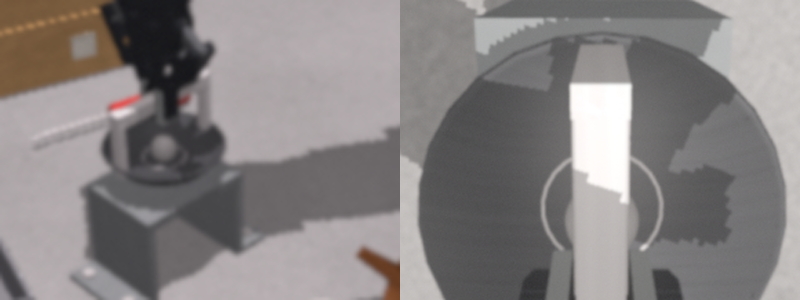

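The left view shows the spindle in the hole with the dish hovering above the plate and the ball centred. The right view shows the ball inside the ring. The wrist force equals the weight, so nothing touches. Now the quarter turn.

Emit:
move_arm:
  rot:
    - [0, 0, 0.2]
    - [0, 0, 0.4]
    - [0, 0, 0.6]
    - [0, 0, 0.8]
    - [0, 0, 0.9]
    - [0, 0, 0.9]
    - [0, 0, 0.8]
    - [0, 0, 0.6]
    - [0, 0, 0.4]
    - [0, 0, 0.2]
    - [0, 0, 0]
    - [0, 0, 0]
  linear:
    - [0, 0, 0]
    - [0, 0, 0]
    - [0, 0, 0]
    - [0, 0, 0]
    - [0, 0, 0]
    - [0, 0, 0]
    - [0, 0, 0]
    - [0, 0, 0]
    - [0, 0, 0]
    - [0, 0, 0]
    - [0, 0, 0]
    - [0, 0, 0]
  gripper: [-1, -1, -1, -1, -1, -1, -1, -1, -1, -1, -1, -1]

```text
t: 18.75
eef_pos: [0.5736, -0.1843, 0.1686]
tcp_rot: [[-0.962, 0.273, 0.0], [0.273, 0.962, 0.0], [-0.0, 0.0, -1.0]]
ft_force: [-0.3, 0.7, -5.1]
finger_gap: 0.128
finger_force: 39.1
```

Emit:
move_arm:
  rot:
    - [0, 0, 0.2]
    - [0, 0, 0.4]
    - [0, 0, 0.6]
    - [0, 0, 0.8]
    - [0, 0, 0.84]
    - [0, 0, 0.84]
    - [0, 0, 0.84]
    - [0, 0, 0.84]
    - [0, 0, 0.84]
    - [0, 0, 0.84]
    - [0, 0, 0.84]
    - [0, 0, 0.8]
    - [0, 0, 0.6]
    - [0, 0, 0.4]
    - [0, 0, 0.2]
    - [0, 0, 0]
    - [0, 0, 0]
    - [0, 0, 0]
    - [0, 0, 0]
    - [0, 0, 0]
  linear:
    - [0, 0, 0]
    - [0, 0, 0]
    - [0, 0, 0]
    - [0, 0, 0]
    - [0, 0, 0]
    - [0, 0, 0]
    - [0, 0, 0]
    - [0, 0, 0]
    - [0, 0, 0]
    - [0, 0, 0]
    - [0, 0, 0]
    - [0, 0, 0]
    - [0, 0, 0]
    - [0, 0, 0]
    - [0, 0, 0]
    - [0, 0, 0]
    - [0, 0, 0]
    - [0, 0, 0]
    - [0, 0, 0]
    - [0, 0, 0]
  gripper: [-1, -1, -1, -1, -1, -1, -1, -1, -1, -1, -1, -1, -1, -1, -1, -1, -1, -1, -1, -1]

```text
t: 20.75
eef_pos: [0.5736, -0.1843, 0.1686]
tcp_rot: [[-0.301, 0.954, -0.0], [0.954, 0.301, 0.0], [0.0, 0.0, -1.0]]
ft_force: [0.2, -0.7, -4.1]
finger_gap: 0.131
finger_force: 39.1
```

```bash
python3 - <<'E'
from h import *
s=robot.observe();print(s["t"],s["eef_pos"],s["tcp_rot"].round(3).tolist(),s["ft_force"],s["ft_torque"])
a=cam("scene")["frame"][130:250,220:380];b=cam("wrist")["frame"][130:340,180:470]
a=cv2.resize(a,(400,300),interpolation=2);b=cv2.resize(b,(400,300),interpolation=2)
cv2.imwrite("pics/s6.png",np.hstack([a,b]))
E
```

```text
20.75 [ 0.57359271 -0.18433195  0.16858368] [[-0.301, 0.954, -0.0], [0.954, 0.301, 0.0], [0.0, 0.0, -1.0]] [ 0.17235994 -0.71539567 -4.08778803] [-0.0257081   0.03525974 -0.02367305]
```

View pics/s6.png

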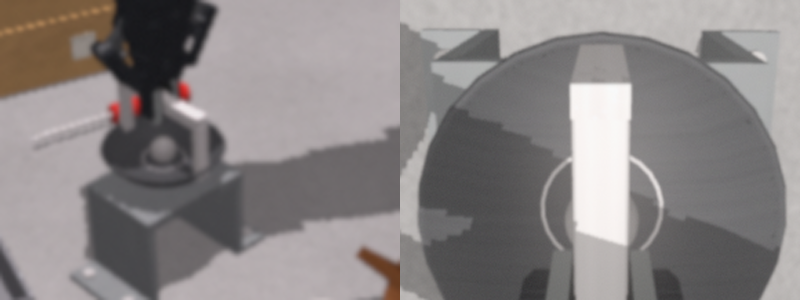

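The handle now stands across the bracket. The gauge is level and the dish is clear of the plate. The ball is centred at (163,150) on the left and inside the ring on the right. I'm handing in.

```bash
python3 -c "
from cell import robot
print(robot.finish_job())"
```

```text
the job is handed in; nothing more can be done
None
```

I handed the job in at about 21 s with the gauge still gripped and level, its spindle in the bracket's hole, handle across the bracket, dish about 15 mm above the plate and ball centred. No verdict came back.

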